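# Make up two lidded tea cup sets

## Robot

A 6-joint arm with a two-finger parallel gripper is mounted at the origin on the work surface. World frame = base frame: x ahead of the robot, y to its left, z up, the work surface at z = 0. Lengths are in m, angles in rad, forces in N, time in s.
With the tool pointing down it reaches from about 0.25 to 0.725 m from the base axis. Payload 9.7 kg.
Tool frame: the origin (TCP) lies between the finger pads; the fingertips stand 8 mm ahead of it and the grasp point (between the pads) lies 11 mm behind it; z points along the fingers, y is the direction in which the jaws open and shut (so a half turn about z gives the same grasp; the last joint's range is limited). The gripper opens to 85 mm and grips with 20 to 120 N. Pads are 22 mm wide; open, the fingers measure 114 mm over their backs; the gripper's body (76 mm by 85 mm) begins 54 mm behind the grasp point. The pads swing forward as they close: fully open they stand 13 mm farther back than shut.
Start: joints at [-1.166, 0.087, 0.176, 1.66, 0, 1.571], TCP at [0.217, -0.506, 0.239] pointing down, gripper open.
Joint ranges: [-3.13, 3.13], [-0.85, 1.81], [-1.15, 1.24], [-2.2, 2.28], [-1.44, 1.52], [-3.14, 3.14]. Speed limits (rad/s): [2.22, 2.22, 2.57, 3.14, 3.14, 3.14].

## Interface

Orientations are given as a unit quaternion [w, x, y, z].
In Python, from plant import arm gives the robot as it stands. Calls block until the motion is done:
- arm.move_pose(position, orientation): joint-space move of the TCP to a pose.
- arm.move_straight(position, ori=None, speed=0.15, guard=None): straight line of the TCP; ori=None keeps the orientation; speed is the mean speed in m/s. With guard (N) it stops when the force on the tool has changed by that much, and returns True; else False.
- arm.move_joints(angles): joint-space move.
- arm.open_gripper() and arm.clamp(strength=None): open the fingers fully, or close them until they stop; strength is the grip in N (None keeps the last).
- arm.hold(seconds).
- arm.solve_ik(position, orientation): joint angles nearest the present ones, or None.
- arm.sense(): the state.
- arm.camera(name): name is "side" or "top" or "wrist"; returns the picture (400x640x3 uint8, red, green, blue); there is no depth.
- arm.calibration(name): a dict with "fovy" (degrees; the focal length in pixels is half the picture's height over the tangent of half this angle, whatever the lens; pixels are square), "cx", "cy" (the principal point, pixels), "R" (3x3) and "t" (3): a world point X has camera coordinates R X + t; the wrist camera has in their place "T_tool_cam" (4x4, takes a point from camera to tool coordinates, whose origin is the TCP and whose axes are the flange's). Camera axes: x right, y down, z forward; pixel columns grow to the right and rows downward; lengths in m; the calibration is good to about 2 mm. A picture is of the moment at which its call begins: read the wrist's pose just before it. calibration takes no time and is no camera call.
A pose or a line that the arm cannot do raises arm.PlanningError and nothing moves.
- arm.close_job(): hands the job in, once; it reports no verdict.
The state is a dict: "t": time; "q": joint angles; "qd": joint speeds; "effort": joint torques, N m; "tool_pos": TCP position; "ee_rot": TCP orientation; "contact_force": force on the tool from outside, world axes, zero at the start; "ft_torque": the same for the moment, N m; "grip_width": finger opening in m.
Only numpy, scipy, OpenCV 4.12 (cv2) and the standard library are available. Lean on these libraries where they do the work, as an engineer would, in place of code of your own. Each camera call takes 0.05 s, during which the arm holds its last target.

## Task

Make up the two finished tea sets on the decorating table: stand the blue cup upright in the middle of the blue saucer and the green cup in the middle of the green saucer, each closed with the lid of its own colour, properly seated. It is fired china, so set each piece down gently without dropping it, keep the saucers flat on the table, and leave the plain unglazed cup and lid and the paint jar where they are.

Things in the scene. Friction and masses are not known exactly. Their poses are not given: they have to be found in the camera images.
- cup_blue: finished tea cup glazed cobalt blue with a ring of small white dots, 60 mm across, 66 mm tall, open top, no handle, round. Outside upright from 26 mm to the rim, narrowing below to a foot 42 mm across; wall 4 mm, mouth 52 mm inside. 120 to 190 g. Stands upright on the table. Origin: centre of the foot's underside, z up.
- cup_green: finished tea cup glazed leaf green with a ring of small white dots, 60 mm across, 66 mm tall, open top, no handle, round. Outside upright from 26 mm to the rim, narrowing below to a foot 42 mm across; wall 4 mm, mouth 52 mm inside. 120 to 190 g. Stands upright on the table. Origin: centre of the foot's underside, z up.
- lid_blue: cup lid glazed cobalt blue with a ring of white dots, 62 mm across, round: boss below 46 mm across, 6 mm deep, to drop into a cup's mouth; disc from 6 to 9 mm, rising to 13 mm in the middle; on top a knob 20 mm across from 13 to 32 mm to lift it by. 55 to 90 g. Lies knob up. Origin: centre of the boss's underside, z up; seated, 60 mm above the cup's origin.
- lid_green: cup lid glazed leaf green with a ring of white dots, 62 mm across, round: boss below 46 mm across, 6 mm deep, to drop into a cup's mouth; disc from 6 to 9 mm, rising to 13 mm in the middle; on top a knob 20 mm across from 13 to 32 mm to lift it by. 55 to 90 g. Lies knob up. Origin: centre of the boss's underside, z up; seated, 60 mm above the cup's origin.
- saucer_blue: saucer glazed cobalt blue with white dots on the rim, loose on the table, 108 mm across, sloping rim 15 mm high, white spot in the middle. Flat well about 72 mm across, its floor 6 mm above the underside, so a cup's origin comes 6 mm above the saucer's. 160 g. Origin: centre of the underside, z up.
- saucer_green: saucer glazed leaf green with white dots on the rim, loose on the table, 108 mm across, sloping rim 15 mm high, white spot in the middle. Flat well about 72 mm across, its floor 6 mm above the underside, so a cup's origin comes 6 mm above the saucer's. 160 g. Origin: centre of the underside, z up.
- cup_plain: bystander, leave alone: plain off-white unglazed cup, no dots, 60 mm across, 66 mm tall, open top, no handle, round. Outside upright from 26 mm to the rim, narrowing below to a foot 42 mm across; wall 4 mm, mouth 52 mm inside. 120 to 190 g. Stands upright on the table. Origin: centre of the foot's underside, z up.
- lid_plain: bystander, leave alone: plain off-white unglazed lid, no dots, 62 mm across, round: boss below 46 mm across, 6 mm deep, to drop into a cup's mouth; disc from 6 to 9 mm, rising to 13 mm in the middle; on top a knob 20 mm across from 13 to 32 mm to lift it by. 55 to 90 g. Lies knob up. Origin: centre of the boss's underside, z up; seated, 60 mm above the cup's origin.
- paint_jar: bystander: closed round jar of amber glass with a steel cap and a blank paper label, 62 mm across, 76 mm tall, 300 g, loose. To be left alone. Origin at the centre of its underside, z up.
- tool_box: bystander: fixed, low, open clear-plastic box of brushes and tools off to the robot's left, 120 mm (its x) by 240 mm (its y), 40 mm high. Origin at the centre of its underside, z up.
Mind the look-alikes: they are no part of the job. What is shaped like the lid_blue but brown or red is not meant.

How it is judged:
At the end, for the whole second after the job is handed in: Each glazed cup stands upright in its own colour's saucer, within 10 mm of the centre, 3 to 10 mm above its underside, saucer flat on the table; the lid of that colour seated on it within 7 mm of its axis, 56 to 64 mm above its origin; tilts under 0.06 (lid 0.07) rad; all released, at rest (horizontal distance between cup_blue and saucer_blue below 0.01 m and z of cup_blue in the frame of saucer_blue between 0.003 and 0.01 m and angle between each of cup_blue, saucer_blue, cup_green, saucer_green's own z axis and vertical below 0.06 rad and height (world z) of each of saucer_blue, saucer_green below 0.006 m and horizontal distance between lid_blue and cup_blue below 0.007 m and z of lid_blue in the frame of cup_blue between 0.056 and 0.064 m and angle between each of lid_blue, lid_green's own z axis and vertical below 0.07 rad and linear speed of each of cup_blue, lid_blue, saucer_blue, cup_green, lid_green, saucer_green below 0.01 m/s and horizontal distance between cup_green and saucer_green below 0.01 m and z of cup_green in the frame of saucer_green between 0.003 and 0.01 m and horizontal distance between lid_green and cup_green below 0.007 m and z of lid_green in the frame of cup_green between 0.056 and 0.064 m); the robot touches nothing.
It fails at once if a piece of the china is dropped (it falls free, touching nothing, faster than 0.55 m/s: a fall of about 15 mm) ((contact force between cup_blue and anything else below 0.01 N and linear speed of cup_blue above 0.55 m/s) or (contact force between lid_blue and anything else below 0.01 N and linear speed of lid_blue above 0.55 m/s) or (contact force between saucer_blue and anything else below 0.01 N and linear speed of saucer_blue above 0.55 m/s) or (contact force between cup_green and anything else below 0.01 N and linear speed of cup_green above 0.55 m/s) or (contact force between lid_green and anything else below 0.01 N and linear speed of lid_green above 0.55 m/s) or (contact force between saucer_green and anything else below 0.01 N and linear speed of saucer_green above 0.55 m/s)).
It fails at once if the plain unglazed cup is shifted by more than 15 mm (distance of cup_plain from where it was at the start of the episode above 0.015 m).
It fails at once if the plain unglazed lid is shifted by more than 15 mm (distance of lid_plain from where it was at the start of the episode above 0.015 m).
It fails at once if the jar of paint is shifted by more than 15 mm (distance of paint_jar from where it was at the start of the episode above 0.015 m).
It also fails if it takes over 125 s, if anything falls off the work surface, if the arm or the gripper's body presses on something with over 40 N, if the wrist force passes 120 N, or if a joint passes its speed limit or range.

## Working session

There is one attempt and no reset: what is moved stays moved. The work goes in short steps, each a Python script; the robot and the scene stay as the last script left them, time stands still between calls to the robot, and variables do not carry over. Pictures are saved under pics/ and viewed, and the job is handed in when it is done.

```bash
mkdir -p pics; ls; python3 - <<'E'
from plant import arm
import cv2, numpy as np
s=arm.sense(); print(s['t'],s['tool_pos'],s['ee_rot'],s['grip_width'])
for n in ['top','side','wrist']:
    im=arm.camera(n); cv2.imwrite(f'pics/{n}0.png',im[:,:,::-1]); print(n,arm.calibration(n))
E
```

```text
pics
0.0 [ 0.21654366 -0.50535536  0.23856479] [-6.59895901e-04  9.79586354e-01  2.01022690e-01 -1.31087706e-04] 0.0853971307629241
top {'fovy': 47.02481268155744, 'cx': 308.88956572456203, 'cy': 198.2580848815861, 'R': array([[-2.08189711e-02, -9.99783122e-01, -5.28256410e-04],
       [-9.96796838e-01,  2.07975891e-02, -7.72238536e-02],
       [ 7.72180919e-02, -1.08115686e-03, -9.97013640e-01]]), 't': array([0.15397645, 0.57493805, 1.26777432])}
side {'fovy': 56.629839304073016, 'cx': 322.2438001983154, 'cy': 200.52531480606152, 'R': array([[-0.88422443, -0.46654831,  0.02190493],
       [-0.29193224,  0.51545746, -0.8056545 ],
       [ 0.36458569, -0.71877415, -0.59198057]]), 't': array([0.59051966, 0.13416587, 1.18995439])}
wrist {'fovy': 67.04025711647226, 'cx': 317.2606302812756, 'cy': 199.21702914584696, 'T_tool_cam': array([[-5.75325801e-05, -9.48135699e-01, -3.17865842e-01,
         8.10631136e-02],
       [ 9.99999991e-01, -9.24402363e-05,  9.47359054e-05,
         8.83945342e-04],
       [-1.19206087e-04, -3.17865834e-01,  9.48135696e-01,
        -1.34369879e-01],
       [ 0.00000000e+00,  0.00000000e+00,  0.00000000e+00,
         1.00000000e+00]])}
```

View pics/top0.png

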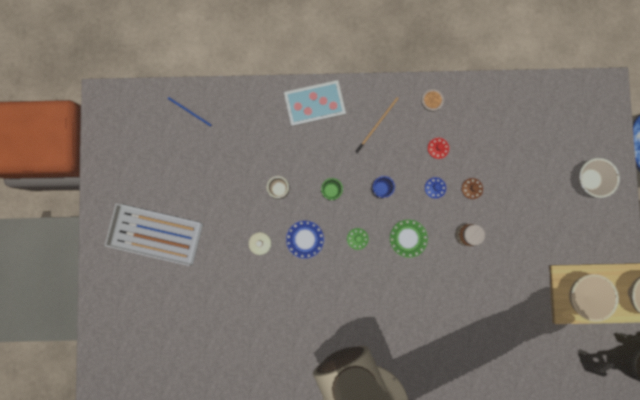

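View pics/side0.png

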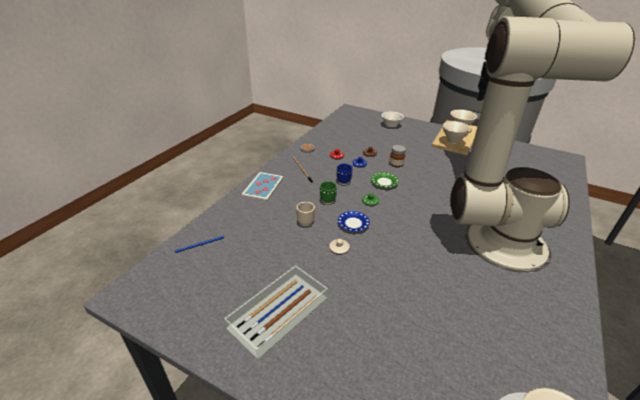

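The top view shows, as (column, row):
- **Cups:** plain (278,187), green (331,189), blue (382,187).
- **Lids:** blue (436,188), green (358,238), plain (260,244), with red and brown decoys at (438,148) and (472,188).
- **Saucers:** blue (305,240), green (408,238).
- **Jar:** (471,235).

The side view agrees with this.

```bash
cat > h.py <<'E'
import cv2, numpy as np
from scipy.spatial.transform import Rotation as Ro
def cam(arm,name,s=None):
    c=arm.calibration(name); f=200/np.tan(np.radians(c['fovy'])/2)
    if name=='wrist':
        T=np.eye(4); q=np.array(s['ee_rot']); T[:3,:3]=Ro.from_quat(q[[1,2,3,0]]).as_matrix(); T[:3,3]=s['tool_pos']
        W=T@c['T_tool_cam']; C=W[:3,3]; Rwc=W[:3,:3]
    else: Rwc=c['R'].T; C=-Rwc@c['t']
    return f,c['cx'],c['cy'],Rwc,C
def ray(cm,uv,z):
    f,cx,cy,R,C=cm; uv=np.atleast_2d(uv).astype(float)
    d=np.c_[(uv[:,0]-cx)/f,(uv[:,1]-cy)/f,np.ones(len(uv))]@R.T
    return C+d*((z-C[2])/d[:,2])[:,None]
def proj(cm,X):
    f,cx,cy,R,C=cm; p=(np.atleast_2d(X)-C)@R
    return np.c_[p[:,0]/p[:,2]*f+cx,p[:,1]/p[:,2]*f+cy]
def masks(im):
    h=cv2.cvtColor(im,cv2.COLOR_RGB2HSV); H,S,V=cv2.split(h)
    m={'blue':(H>105)&(H<130)&(S>110),'green':(H>45)&(H<80)&(S>90)}
    return {k:v.astype(np.uint8)*255 for k,v in m.items()}
def blobs(im,amin):
    out=[]
    for k,m in masks(im).items():
        cs,_=cv2.findContours(cv2.morphologyEx(m,cv2.MORPH_CLOSE,np.ones((3,3))),cv2.RETR_EXTERNAL,cv2.CHAIN_APPROX_NONE)
        for c in cs:
            if cv2.contourArea(c)>amin: out.append((k,c))
    return out
def circ(P):  # least-squares circle
    A=np.c_[2*P[:,:2],np.ones(len(P))]; b=(P[:,:2]**2).sum(1)
    x=np.linalg.lstsq(A,b,rcond=None)[0]; return x[:2],np.sqrt(x[2]+x[0]**2+x[1]**2)
def down(yaw):  # tool z down, jaw (tool y) direction at yaw+pi/2... x axis at yaw
    R=np.array([[np.cos(yaw),np.sin(yaw),0],[np.sin(yaw),-np.cos(yaw),0],[0,0,-1]])
    q=Ro.from_matrix(R).as_quat(); return q[[3,0,1,2]]
E
python3 - <<'E'
from plant import arm
from h import *
im=cv2.imread('pics/top0.png')[:,:,::-1].copy(); cm=cam(arm,'top')
for k,c in blobs(im,60):
    (u,v),(a,b),_=cv2.fitEllipse(c); print(k,round(u),round(v),a.round(1),b.round(1),[ray(cm,(u,v),z)[0,:2].round(3) for z in (0.012,0.06)])
for n,uv,z in [('cup_plain',(278,187),.05),('lid_plain',(260,244),.008),('jar',(474,235),.076),('jarbase',(462,236),0)]: print(n,ray(cm,uv,z)[0])
for p in [(.43,-.1,.42),(.4,-.05,.45),(.38,0,.45)]:
  for y in (0,np.pi,np.pi/2,-np.pi/2): print(p,y,arm.solve_ik(p,down(y)))
E
```

```text
Traceback (most recent call last):
AttributeError: 'float' object has no attribute 'round'
```

```bash
python3 - <<'E'
from plant import arm
from h import *
im=cv2.imread('pics/top0.png')[:,:,::-1].copy(); cm=cam(arm,'top')
for k,c in blobs(im,60):
    (u,v),(a,b),_=cv2.fitEllipse(c); print(k,round(u),round(v),round(a,1),round(b,1),[ray(cm,(u,v),z)[0,:2].round(3) for z in (0.012,0.06)])
for n,uv,z in [('cup_plain',(278,187),.05),('lid_plain',(260,244),.008),('jar',(474,235),.076),('jarbase',(462,236),0)]: print(n,ray(cm,uv,z)[0])
for p in [(.43,-.1,.42),(.4,-.05,.45),(.38,0,.45),(.35,-.05,.40)]:
  for y in (0,np.pi,np.pi/2,-np.pi/2): print(p,y,arm.solve_ik(p,down(y)))
E
```

```text
blue 305 239 32.1 33.0 [array([0.465, 0.156]), array([0.465, 0.156])]
blue 435 187 16.4 17.0 [array([ 0.602, -0.216]), array([ 0.598, -0.203])]
blue 383 187 18.7 19.4 [array([ 0.608, -0.067]), array([ 0.603, -0.06 ])]
green 358 238 17.0 18.1 [array([0.463, 0.008]), array([0.464, 0.013])]
green 408 238 32.9 33.3 [array([ 0.461, -0.135]), array([ 0.462, -0.125])]
green 331 189 18.6 19.3 [array([0.605, 0.078]), array([0.6 , 0.08])]
cup_plain [0.6087057  0.22630756 0.05      ]
lid_plain [0.45283659 0.28227413 0.008     ]
jar [ 0.46620971 -0.29701415  0.076     ]
jarbase [ 0.46334088 -0.29000972  0.        ]
(0.43, -0.1, 0.42) 0 [-0.22849664 -0.01947319  0.43743694  2.02770646  0.          2.91309601]
(0.43, -0.1, 0.42) 3.141592653589793 [-0.22849664 -0.01947319  0.43743694  2.02770646  0.         -0.22849664]
(0.43, -0.1, 0.42) 1.5707963267948966 [-0.22849664 -0.01947319  0.43743694  2.02770646  0.          1.34229969]
(0.43, -0.1, 0.42) -1.5707963267948966 [-0.22849664 -0.01947319  0.43743694  2.02770646  0.         -1.79929297]
(0.4, -0.05, 0.45) 0 [-0.12435499 -0.06472777  0.46215868 
[... 522 characters left out ...]
4  0.41474567  2.10229184  0.          0.        ]
(0.38, 0, 0.45) 1.5707963267948966 [ 0.         -0.11674984  0.41474567  2.10229184  0.          1.57079633]
(0.38, 0, 0.45) -1.5707963267948966 [ 0.         -0.11674984  0.41474567  2.10229184  0.         -1.57079633]
(0.35, -0.05, 0.4) 0 [-0.14189705 -0.24176474  0.19774821  2.01030928  0.          2.9996956 ]
(0.35, -0.05, 0.4) 3.141592653589793 [-0.14189705 -0.24176474  0.19774821  2.01030928  0.         -0.14189705]
(0.35, -0.05, 0.4) 1.5707963267948966 [-0.14189705 -0.24176474  0.19774821  2.01030928  0.          1.42889927]
(0.35, -0.05, 0.4) -1.5707963267948966 [-0.14189705 -0.24176474  0.19774821  2.01030928  0.         -1.71269338]
```

```bash
python3 - <<'E'
from plant import arm
from h import *
arm.move_pose([.46,-.02,.27],down(np.pi))
s=arm.sense(); im=arm.camera('wrist'); print(s['t'],s['tool_pos'],s['ee_rot'])
cv2.imwrite('pics/w1.png',im[:,:,::-1]); cm=cam(arm,'wrist',s)
for k,c in blobs(im,300):
    (u,v),(a,b),_=cv2.fitEllipse(c)
    hull=cv2.convexHull(c)[:,0]
    o=[]
    for z in (.0085,.015,.066):
        ce,r=circ(ray(cm,c[:,0],z)); o.append((ce.round(4),round(r,4)))
    print(k,round(u),round(v),round(a,1),round(b,1),o)
E
```

```text
2.1167 [ 0.46003853 -0.02052772  0.26993581] [-4.17083877e-05  8.02104207e-04  9.99999676e-01 -6.19194072e-05]
blue 286 275 43.9 55.8 [(array([ 0.6316, -0.0684]), np.float64(0.0408)), (array([ 0.6275, -0.0676]), np.float64(0.0401)), (array([ 0.5948, -0.0616]), np.float64(0.0349))]
blue 184 259 34.8 40.3 [(array([ 0.6035, -0.2196]), np.float64(0.0291)), (array([ 0.5998, -0.2163]), np.float64(0.0286)), (array([ 0.5708, -0.1908]), np.float64(0.0249))]
blue 452 168 73.4 84.9 [(array([0.4689, 0.158 ]), np.float64(0.0533)), (array([0.4674, 0.1551]), np.float64(0.0524)), (array([0.4557, 0.1319]), np.float64(0.0456))]
green 388 272 36.2 57.7 [(array([0.6281, 0.0852]), np.float64(0.0384)), (array([0.624 , 0.0835]), np.float64(0.0378)), (array([0.5918, 0.0697]), np.float64(0.0329))]
green 338 167 43.6 45.0 [(array([0.4658, 0.0066]), np.float64(0.0298)), (array([0.4644, 0.0061]), np.float64(0.0293)), (array([0.453 , 0.0025]), np.float64(0.0255))]
green 230 165 75.4 82.9 [(array([ 0.4652, -0.1378]), np.float64(0.0532)), (array([ 0.4638, -0.1359]), np.float64(0.0523)), (array([ 0.4525, -0.1209]), np.float64(0.0455))]
```

View pics/w1.png

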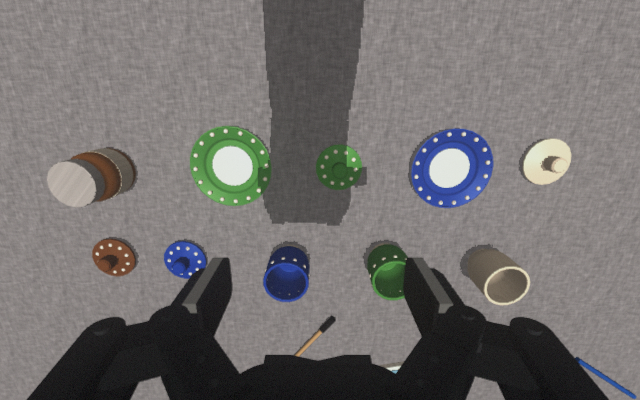

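The wrist view covers all the pieces. The mouth ellipses are at about (286,281) for blue and (389,280) for green, with green partly hidden by a finger. I'll hover over the blue cup in the grasp orientation and measure it there.

```bash
cat >> h.py <<'E'
from scipy.optimize import least_squares
YAW=np.pi/2
def look(arm,name):
    s=arm.sense(); im=arm.camera('wrist'); cm=cam(arm,'wrist',s)
    cv2.imwrite(f'pics/{name}.png',im[:,:,::-1]); return im,cm,s
def fit(im,cm,col,z,r,guess,amin=300,name=None,maxd=.015):
    """circle of known radius r on plane z, nearest guess; outline points only"""
    m=masks(im)[col]; cs,_=cv2.findContours(cv2.morphologyEx(m,cv2.MORPH_CLOSE,np.ones((3,3))),cv2.RETR_EXTERNAL,cv2.CHAIN_APPROX_NONE)
    P=np.vstack([ray(cm,c[:,0],z)[:,:2] for c in cs if cv2.contourArea(c)>amin])
    c=np.array(guess[:2],float)
    for d in (maxd,.01,.006,.004,.003):
        e=abs(np.hypot(*(P-c).T)-r); Q=P[e<d]
        c=least_squares(lambda c:np.hypot(*(Q-c).T)-r,c,loss='soft_l1',f_scale=.001).x
    e=np.hypot(*(Q-c).T)-r; a=np.degrees(np.arctan2(*(Q-c).T[::-1]))
    print('fit',col,c.round(4),'n',len(Q),'rms',e.std().round(5),'sectors',np.histogram(a,8,(-180,180))[0])
    if name:
        o=im[:,:,::-1].copy(); t=np.linspace(0,2*np.pi,60)
        X=np.c_[c[0]+r*np.cos(t),c[1]+r*np.sin(t),np.full(60,z)]
        cv2.polylines(o,[proj(cm,X).round().astype(np.int32)],True,(0,0,255),1); cv2.imwrite(f'pics/{name}.png',o)
    return c
E
python3 - <<'E'
from plant import arm
from h import *
s=arm.sense(); cm=cam(arm,'wrist',s)
gb=ray(cm,(286,281),.066)[0]; gg=ray(cm,(389,280),.066)[0]; print(gb,gg)
arm.move_pose([gb[0],gb[1],.2],down(YAW))
im,cm,s=look(arm,'w2'); print(s['t'],s['q'])
fit(im,cm,'blue',.066,.030,gb,name='w2f')
E
```

```text
[ 0.60346136 -0.06263642  0.066     ] [0.60217174 0.07113485 0.066     ]
3.5167 [-1.03729715e-01  2.13432945e-01  2.42098856e-01  1.59935255e+00
  3.62255247e-05  1.46622997e+00]
fit blue [ 0.6063 -0.0612] n 180 rms 0.00135 sectors [22 23 23 21 23 19 27 22]
```

View pics/w2f.png

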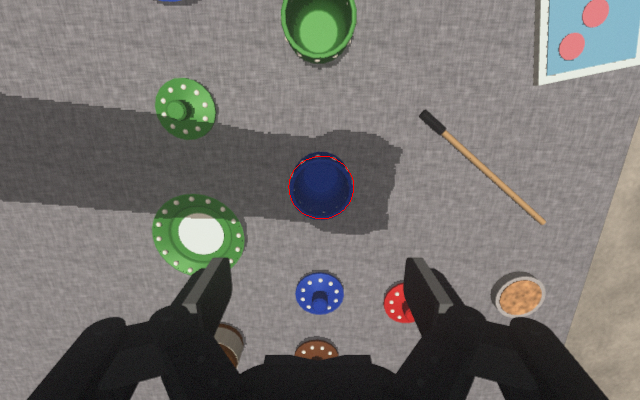

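```bash
cat >> h.py <<'E'
def st(arm,msg=''):
    s=arm.sense(); print(msg,'t',round(s['t'],2),'p',np.round(s['tool_pos'],4),'F',np.round(s['contact_force'],1),'w',round(s['grip_width'],4)); return s
E
python3 - <<'E'
from plant import arm
from h import *
x,y=.606,-.0622
arm.move_straight([x,y,.04],down(YAW),speed=.12); st(arm,'down')
arm.clamp(40); st(arm,'grip')
arm.move_straight([x,y,.06],speed=.05); st(arm,'lift')
arm.move_straight([x,y,.15],speed=.15); st(arm,'up')
look(arm,'w3')
E
```

```text
down t 5.05 p [ 0.6065 -0.0623  0.0409] F [-0.   0.7  0.8] w 0.085
grip t 5.42 p [ 0.6064 -0.0622  0.0409] F [-1.3 -0.3  5.6] w 0.0586
lift t 5.97 p [ 0.6061 -0.0622  0.0601] F [ 0.8 -0.9 -2.4] w 0.059
up t 6.72 p [ 0.6056 -0.0621  0.1488] F [-0.6 -0.8 -2.3] w 0.0587
```

View pics/w3.png

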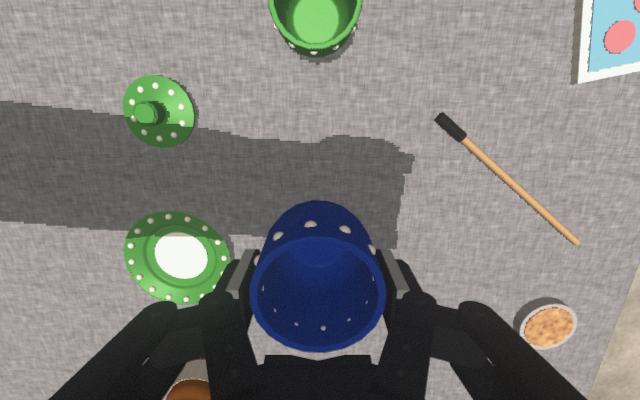

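```bash
python3 - <<'E'
from plant import arm
from h import *
im=cv2.imread('pics/w3.png')[:,:,::-1].copy(); s=arm.sense(); cm=cam(arm,'wrist',s)
fit(im,cm,'blue',.174,.030,ray(cm,(318,295),.174)[0],name='w3f'); print(s['tool_pos'])
arm.move_straight([.467,.055,.16],down(YAW),speed=.25)
im,cm,s=look(arm,'w4'); st(arm)
fit(im,cm,'blue',.0145,.0535,[.467,.155],name='w4f')
E
```

```text
fit blue [ 0.6051 -0.061 ] n 290 rms 0.00076 sectors [41 47 47 40 47 12 10 46]
[ 0.60544609 -0.06213744  0.14847183]
 t 7.69 p [0.4678 0.0544 0.1596] F [-0.4 -0.5 -1.6] w 0.0588
fit blue [0.4676 0.1553] n 367 rms 0.00026 sectors [45 42 42 45 50 47 46 50]
```

View pics/w4f.png

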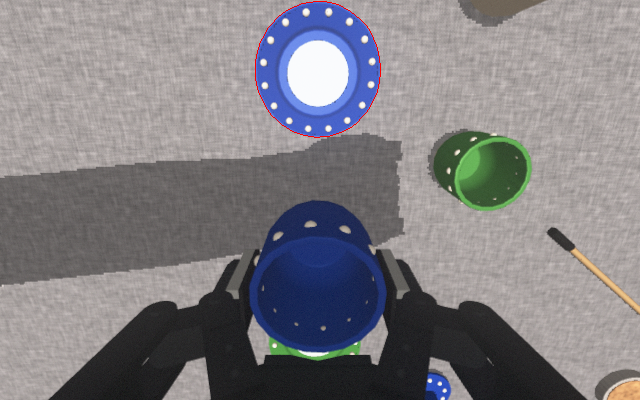

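View pics/w3f.png

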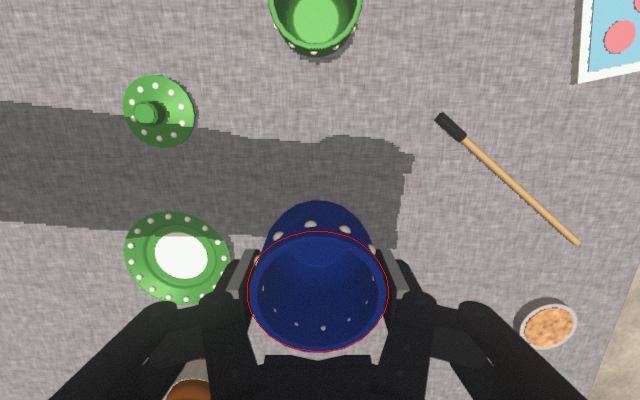

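```bash
python3 - <<'E'
from plant import arm
from h import *
x,y=.4676,.1548
arm.move_straight([x,y,.12],speed=.2); 
arm.move_straight([x,y,.058],speed=.1); st(arm,'near')
print(arm.move_straight([x,y,.043],speed=.02,guard=3)); st(arm,'touch')
arm.open_gripper(); st(arm,'open')
arm.move_straight([x,y,.16],speed=.15); arm.move_straight([x,y,.2],speed=.2)
im,cm,s=look(arm,'w5'); st(arm)
fit(im,cm,'blue',.072,.030,[x,y],name='w5f')
fit(im,cm,'blue',.0145,.0535,[x,y])
E
```

```text
near t 9.15 p [0.4679 0.1548 0.0586] F [ 1.2  0.8 -1.8] w 0.0592
True
touch t 9.72 p [0.4676 0.1548 0.0468] F [0.  0.3 5.6] w 0.0583
open t 10.12 p [0.4671 0.1546 0.046 ] F [-0.6  0.4 -0.5] w 0.0852
 t 11.43 p [0.4674 0.1548 0.1991] F [ 0.3 -1.  -0.3] w 0.0855
fit blue [0.4674 0.1548] n 59 rms 0.00101 sectors [ 6 24 23  6  0  0  0  0]
fit blue [0.4676 0.1549] n 270 rms 0.00051 sectors [32 33 33 32 34 36 36 34]
```

View pics/w5f.png

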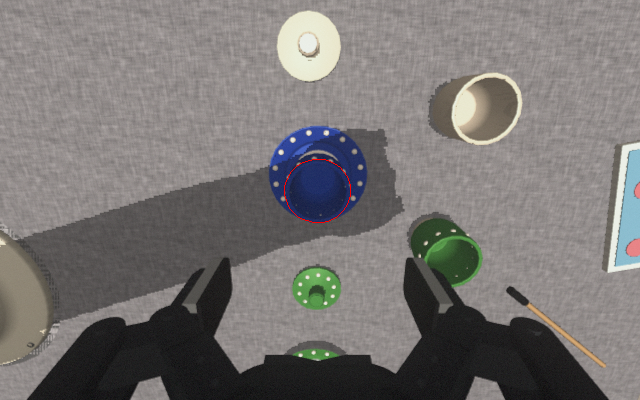

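The blue cup stands centred in its saucer. Next is the green cup.

```bash
python3 - <<'E'
from plant import arm
from h import *
cm=cam(arm,'wrist',arm.sense()); g=ray(cm,(453,260),.066)[0]; print(g)
arm.move_straight([g[0],g[1],.2],speed=.2)
im,cm,s=look(arm,'w6'); c=fit(im,cm,'green',.066,.030,g,name='w6f')
if np.hypot(*(c-g[:2]))<.008:
    x,y=c[0],c[1]-.0005
    arm.move_straight([x,y,.04],speed=.12); st(arm,'down')
    arm.clamp(40); st(arm,'grip')
    arm.move_straight([x,y,.06],speed=.05); st(arm,'lift')
    arm.move_straight([x,y,.16],speed=.15); s=st(arm,'up')
    im,cm,s=look(arm,'w7'); z=s['tool_pos'][2]-.0409+.066
    print(s['tool_pos']); fit(im,cm,'green',z,.030,ray(cm,(318,295),z)[0],name='w7f')
E
```

```text
[0.60279299 0.08148275 0.066     ]
fit green [0.6037 0.081 ] n 188 rms 0.0015 sectors [21 24 22 22 23 32 21 23]
down t 13.88 p [0.6042 0.0805 0.0409] F [-0.8  0.2  0.5] w 0.0851
grip t 14.24 p [0.6041 0.0806 0.0409] F [-0.1  0.3  6.6] w 0.0591
lift t 14.79 p [0.6037 0.0805 0.0601] F [ 0.1 -0.  -1.2] w 0.0592
up t 15.61 p [0.6033 0.0804 0.1588] F [-0.9  0.2 -1.7] w 0.0594
[0.60331226 0.08041712 0.15879312]
fit green [0.603  0.0804] n 285 rms 0.00076 sectors [41 47 47 40 47  8 11 44]
```

View pics/w7f.png

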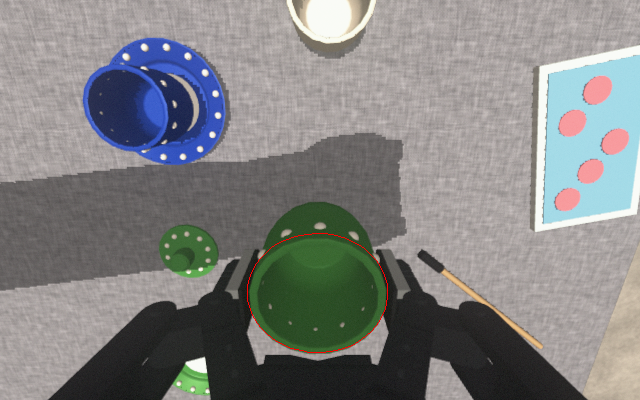

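```bash
python3 - <<'E'
from plant import arm
from h import *
arm.move_straight([.464,-.225,.17],speed=.28)
im,cm,s=look(arm,'w8'); c=fit(im,cm,'green',.0145,.0535,[.464,-.136],name='w8f')
if np.hypot(c[0]-.464,c[1]+.136)<.006:
    x,y=c
    arm.move_straight([x,y,.12],speed=.2)
    arm.move_straight([x,y,.058],speed=.1); st(arm,'near')
    print(arm.move_straight([x,y,.043],speed=.02,guard=3)); st(arm,'touch')
    arm.open_gripper(); st(arm,'open')
    arm.move_straight([x,y,.2],speed=.18)
    im,cm,s=look(arm,'w9'); st(arm)
    fit(im,cm,'green',.072,.030,[x,y],name='w9f')
    fit(im,cm,'green',.0145,.0535,[x,y])
E
```

```text
fit green [ 0.464  -0.1359] n 345 rms 0.0003 sectors [43 39 40 43 46 43 45 46]
near t 18.48 p [ 0.4643 -0.1362  0.0586] F [ 0.6 -0.2 -1.6] w 0.0594
True
touch t 19.06 p [ 0.464  -0.1359  0.0469] F [-1.3 -0.7  5. ] w 0.059
open t 19.44 p [ 0.4634 -0.1358  0.046 ] F [-0.1 -0.9  0.1] w 0.0857
 t 20.5 p [ 0.4635 -0.1358  0.1987] F [-0.  -0.7 -0. ] w 0.0851
fit green [ 0.4642 -0.1365] n 61 rms 0.00099 sectors [ 7 23 24  7  0  0  0  0]
fit green [ 0.4641 -0.1365] n 270 rms 0.00063 sectors [32 33 33 31 35 36 36 34]
```

View pics/w9f.png

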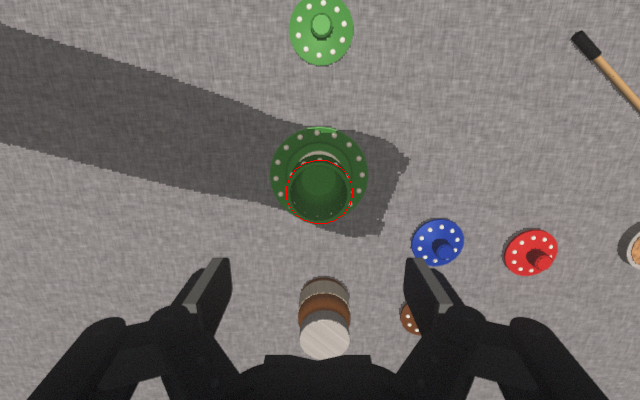

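Both cups sit centred. The blue lid is at about (437,241) in this view, with the red lid at (531,251) and the brown one at (412,316). I'll take the blue lid next.

```bash
python3 - <<'E'
from plant import arm
from h import *
cm=cam(arm,'wrist',arm.sense()); g=ray(cm,(437,241),.0085)[0]; print(g)
arm.move_straight([g[0],g[1],.2],speed=.2)
im,cm,s=look(arm,'w10'); c=fit(im,cm,'blue',.0085,.031,g,name='w10f')
if np.hypot(*(c-g[:2]))<.008:
    x,y=c
    arm.move_straight([x,y,.06],speed=.15)
    print(arm.move_straight([x,y,.0235],speed=.06,guard=6)); st(arm,'down')
    im,cm,s=look(arm,'w11')
E
```

```text
[ 0.60454517 -0.21598152  0.0085    ]
fit blue [ 0.6056 -0.2187] n 152 rms 0.00036 sectors [18 19 19 18 19 20 20 19]
False
down t 23.35 p [ 0.6057 -0.2187  0.0236] F [ 0.2 -0.2  0.8] w 0.0851
```

View pics/w10f.png

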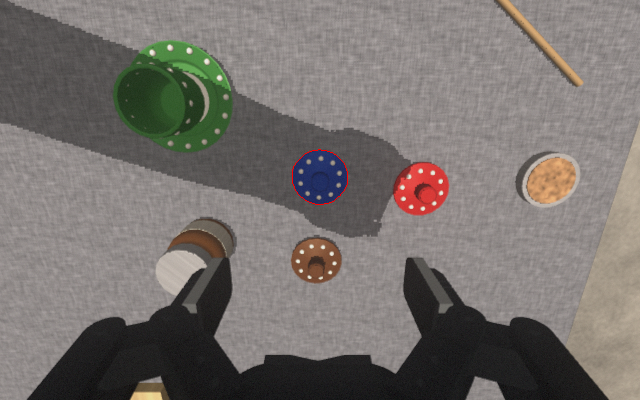

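View pics/w11.png

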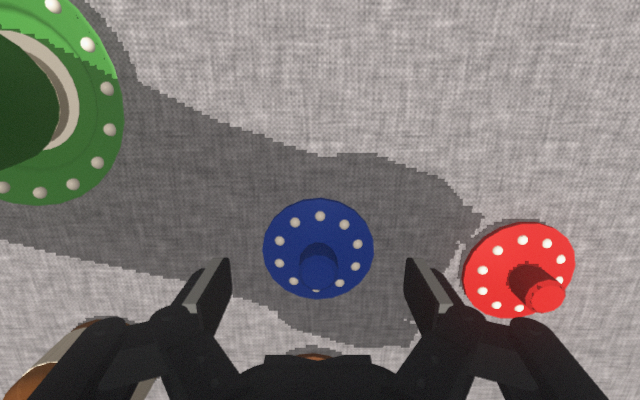

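```bash
python3 - <<'E'
from plant import arm
from h import *
x,y=.6057,-.2187
arm.clamp(35); st(arm,'grip')
arm.move_straight([x,y,.033],speed=.03); st(arm,'lift')
im,cm,s=look(arm,'w12'); print(s['tool_pos'],s['ee_rot'])
E
```

```text
grip t 24.02 p [ 0.6056 -0.2187  0.0238] F [-0.5  0.4  3. ] w 0.018
lift t 24.49 p [ 0.6058 -0.2187  0.0332] F [ 0.7 -0.3 -0.7] w 0.0183
[ 0.6057953  -0.21874965  0.03317755] [-0.00072832  0.70710713  0.70710555 -0.00084646]
```

View pics/w12.png

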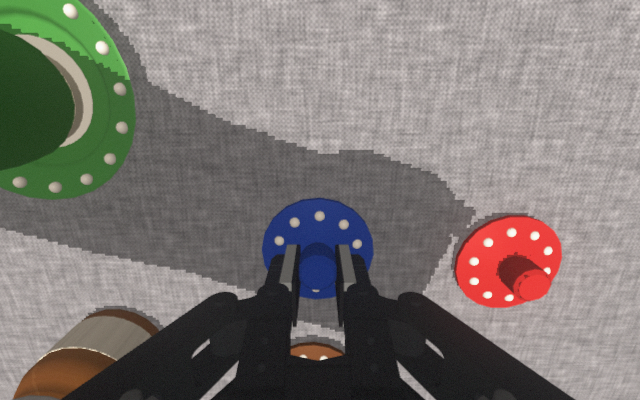

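```bash
python3 - <<'E'
from plant import arm
from h import *
im=cv2.imread('pics/w12.png')[:,:,::-1].copy(); s=arm.sense(); cm=cam(arm,'wrist',s); p=s['tool_pos']
fit(im,cm,'blue',.018,.031,p,name='w12f',maxd=.008); print(p)
arm.move_straight([p[0],p[1],.17],speed=.15)
arm.move_straight([.467,.155-.11,.17],speed=.28)
im,cm,s=look(arm,'w13'); print(s['tool_pos']); st(arm)
z=s['tool_pos'][2]-.0238+.0085
fit(im,cm,'blue',z,.031,s['tool_pos'],name='w13f',maxd=.008)
fit(im,cm,'blue',.072,.030,[.4674,.1550],maxd=.008,name='w13g')
fit(im,cm,'blue',.0145,.0535,[.4674,.155],maxd=.008)
E
```

```text
fit blue [ 0.6054 -0.2185] n 249 rms 0.00048 sectors [25 22 21 24 36 41 43 37]
[ 0.60568653 -0.21870596  0.03297217]
[0.46734895 0.0443466  0.16979118]
 t 26.88 p [0.4674 0.0442 0.1698] F [-0.2 -0.4 -0.1] w 0.0184
fit blue [0.467  0.0444] n 249 rms 0.00049 sectors [24 23 21 23 37 40 43 38]
fit blue [0.4572 0.1573] n 111 rms 0.00116 sectors [13  0  0  0  0 30 34 34]
fit blue [0.4676 0.1556] n 315 rms 0.00041 sectors [45 42 42 44 49 22 22 49]
```

View pics/w13f.png

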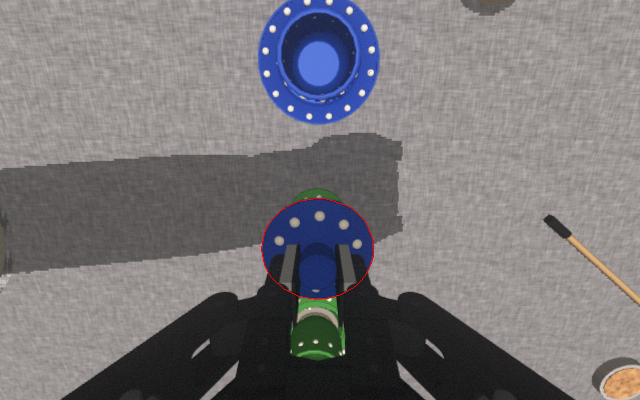

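View pics/w13g.png

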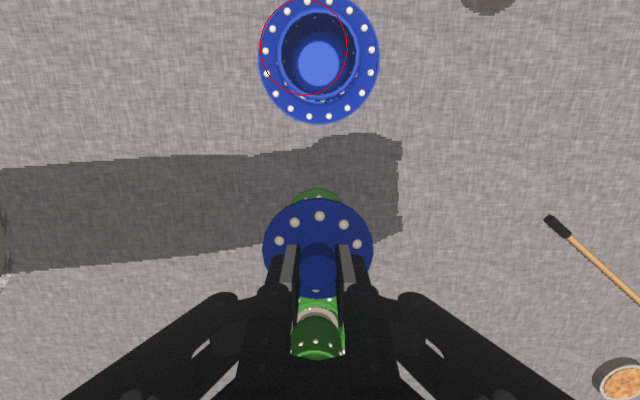

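Lid offset in the hand is under 0.5 mm. The w13g cup fit locked onto the saucer rim and isn't usable. The w5 fit and the saucer fit agree on the cup position, so I'll use those.

```bash
python3 - <<'E'
from plant import arm
from h import *
x,y=.4675,.155
arm.move_straight([x,y,.15],speed=.2)
arm.move_straight([x,y,.105],speed=.1); arm.hold(.2); st(arm,'near')
print(arm.move_straight([x,y,.086],speed=.015,guard=2.5)); st(arm,'touch')
im,cm,s=look(arm,'w14')
im=arm.camera('side'); cv2.imwrite('pics/s14.png',cv2.resize(im[150:270,270:430],None,fx=5,fy=5)[:,:,::-1])
E
```

```text
near t 28.38 p [0.4679 0.1551 0.1058] F [-0.4  0.6 -1.7] w 0.0182
True
touch t 29.33 p [0.4674 0.155  0.0897] F [-0.8 -0.3  4.3] w 0.0178
```

View pics/w14.png

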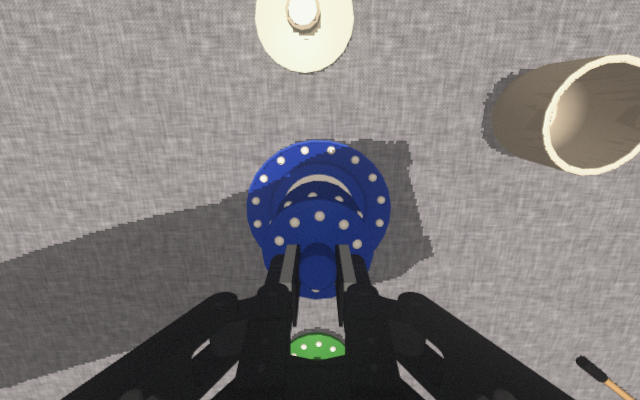

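View pics/s14.png

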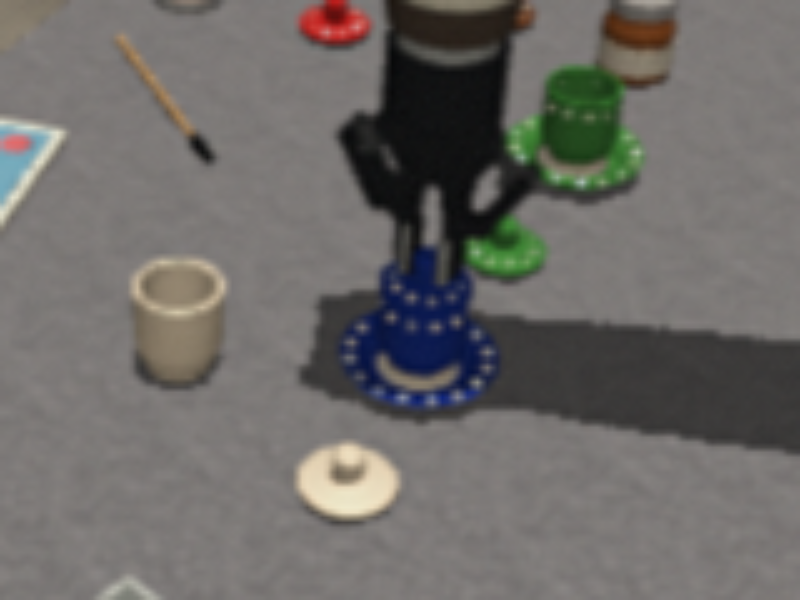

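Contact came at tool z 0.0897; the seated height predicts 0.0898, so the lid is home. I'll release it and go for the green lid.

```bash
python3 - <<'E'
from plant import arm
from h import *
x,y=.4674,.155
arm.open_gripper(); st(arm,'open')
arm.move_straight([x,y,.2],speed=.15)
im,cm,s=look(arm,'w15'); st(arm)
fit(im,cm,'blue',.0745,.031,[x,y],name='w15f',maxd=.008)
arm.move_straight([.4655,.0068,.2],speed=.25)
im,cm,s=look(arm,'w16'); st(arm)
c=fit(im,cm,'green',.0085,.031,[.4655,.0066],name='w16f',maxd=.01)
E
```

```text
open t 30.09 p [0.467  0.1548 0.0889] F [0.7 0.4 1. ] w 0.0857
 t 31.03 p [0.467  0.1549 0.1988] F [-0.2 -0.3 -0.4] w 0.0855
fit blue [0.467  0.1556] n 67 rms 0.00089 sectors [11 24 24  8  0  0  0  0]
 t 31.82 p [0.4655 0.0077 0.1997] F [-0.4  0.4  0.2] w 0.0856
fit green [0.466  0.0067] n 152 rms 0.00034 sectors [18 19 19 18 19 20 19 20]
```

View pics/w15f.png

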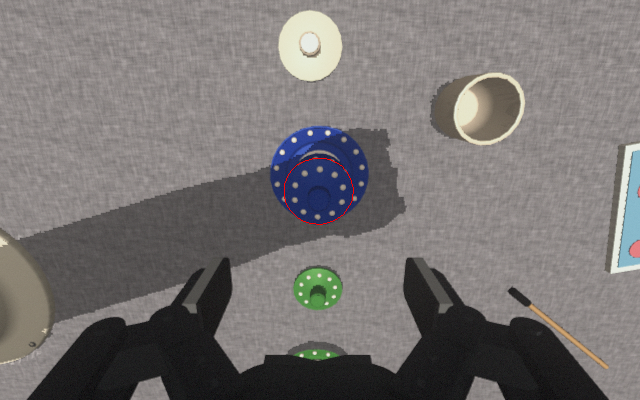

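View pics/w16f.png

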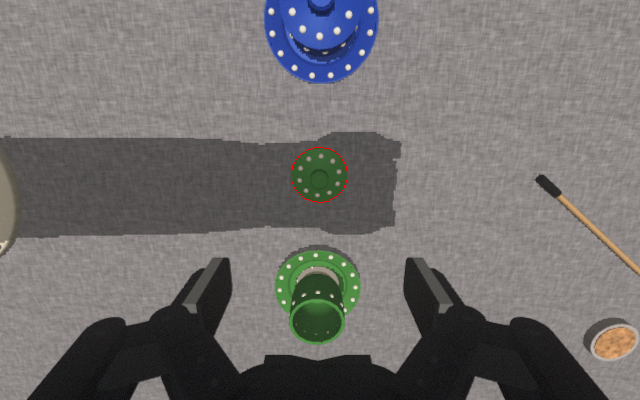

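```bash
python3 - <<'E'
from plant import arm
from h import *
x,y=.466,.0067
arm.move_straight([x,y,.06],speed=.15)
print(arm.move_straight([x,y,.0235],speed=.06,guard=6)); st(arm,'down')
arm.clamp(35); s=st(arm,'grip'); z0=s['tool_pos'][2]
arm.move_straight([x,y,.033],speed=.03); st(arm,'lift')
arm.move_straight([x,y,.17],speed=.15); st(arm,'up')
# look at the cup from beyond
arm.move_straight([.464,-.236,.17],speed=.25)
im,cm,s=look(arm,'w17'); print(z0,s['tool_pos'])
z=s['tool_pos'][2]-z0+.0085
fit(im,cm,'green',z,.031,s['tool_pos'],name='w17f',maxd=.008)
fit(im,cm,'green',.0145,.0535,[.464,-.136],maxd=.008)
E
```

```text
False
down t 33.67 p [0.4661 0.0067 0.0236] F [ 0.6 -0.2  0.5] w 0.0852
grip t 34.29 p [0.4661 0.0067 0.0237] F [-0.4  0.2  3.5] w 0.0181
lift t 34.76 p [0.4661 0.0067 0.0331] F [ 0.2 -0.3 -0.7] w 0.0185
up t 35.83 p [0.4656 0.0067 0.169 ] F [ 0.5  0.6 -1.5] w 0.018
0.02372803342652504 [ 0.46396093 -0.23510625  0.16988153]
fit green [ 0.4636 -0.2349] n 247 rms 0.0005 sectors [25 22 22 23 37 41 40 37]
fit green [ 0.464 -0.136] n 350 rms 0.00027 sectors [43 40 40 43 48 44 45 47]
```

View pics/w17f.png

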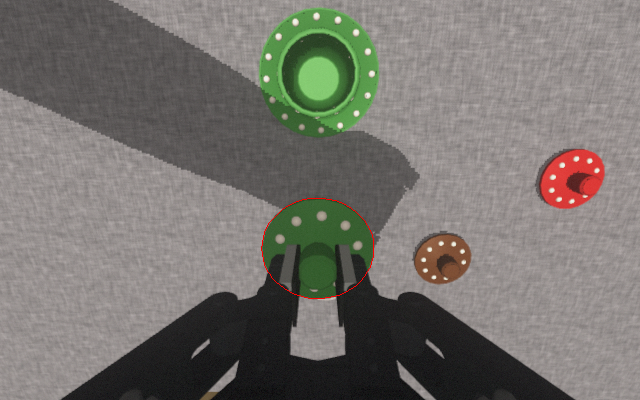

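```bash
python3 - <<'E'
from plant import arm
from h import *
x,y=.4640,-.1361
arm.move_straight([x,y,.15],speed=.2)
arm.move_straight([x,y,.105],speed=.1); arm.hold(.2); st(arm,'near')
print(arm.move_straight([x,y,.086],speed=.015,guard=2.5)); s=st(arm,'touch')
if abs(s['tool_pos'][2]-.0897)<.002:
    arm.open_gripper(); st(arm,'open')
    arm.move_straight([x,y,.2],speed=.15)
    im,cm,s=look(arm,'w18'); st(arm)
    fit(im,cm,'green',.0745,.031,[x,y],name='w18f',maxd=.008)
    arm.move_pose([.38,-.0,.33],down(np.pi))
    im,cm,s=look(arm,'w19'); st(arm)
    im=arm.camera('side'); cv2.imwrite('pics/s19.png',cv2.resize(im[130:270,270:430],None,fx=4,fy=4,interpolation=cv2.INTER_CUBIC)[:,:,::-1])
E
```

```text
near t 38.45 p [ 0.4644 -0.1363  0.1057] F [-0.2 -0.  -1.2] w 0.0182
True
touch t 39.39 p [ 0.464  -0.1361  0.0897] F [ 0.1 -0.7  4.3] w 0.0182
open t 40.05 p [ 0.4635 -0.136   0.089 ] F [ 0.  -0.3 -0.5] w 0.0852
 t 40.99 p [ 0.4636 -0.136   0.1989] F [-0.9  0.4 -0.9] w 0.0857
fit green [ 0.464  -0.1352] n 67 rms 0.00094 sectors [ 9 24 25  9  0  0  0  0]
 t 42.22 p [ 3.801e-01 -2.000e-04  3.292e-01] F [-0.3 -0.4 -0. ] w 0.0851
```

View pics/w18f.png

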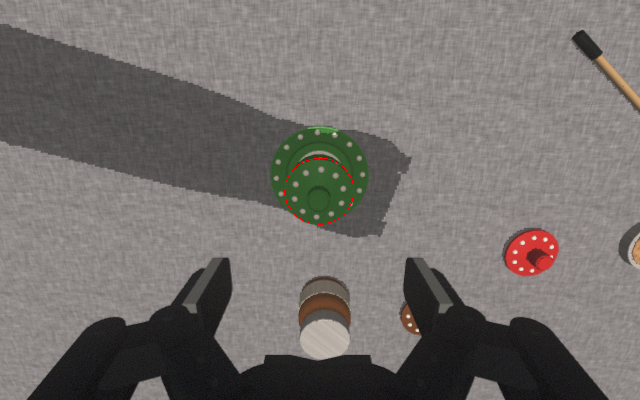

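View pics/w19.png

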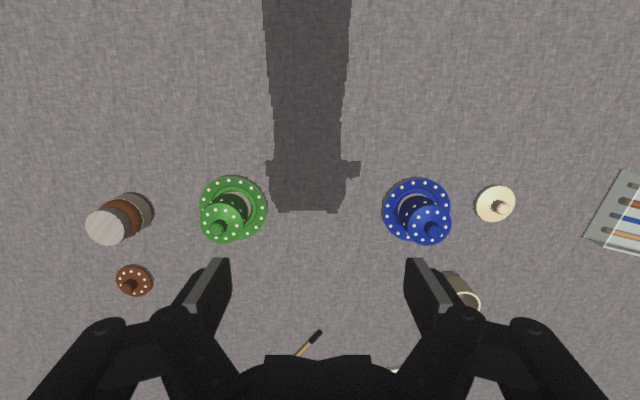

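View pics/s19.png

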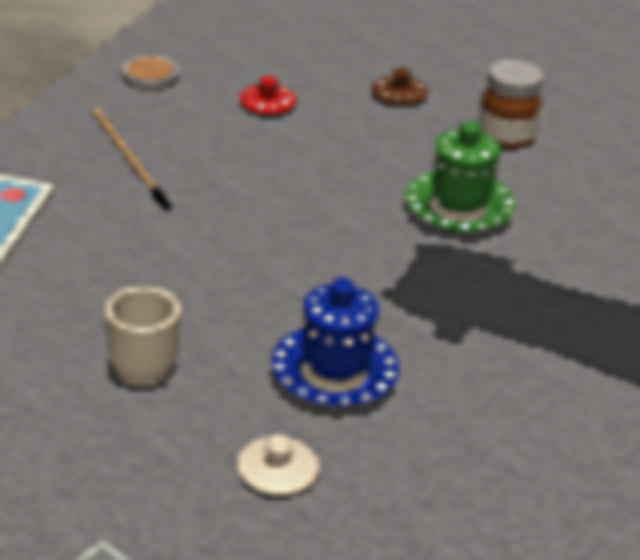

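The side view shows both sets complete and level, with the bystanders in place and the robot clear of everything.

```bash
python3 - <<'E'
from plant import arm
arm.close_job(); print(arm.sense()['t'])
E
```

```text
the job is handed in; nothing more can be done
the job is handed in; nothing more can be done
```

Both tea sets are made up and the job is handed in at about 42 s of the 125 s allowed. Each glazed cup stands in its own colour's saucer with its own lid on.

- **Cups:** From the wrist camera after placing, both cups are within about 1 mm of their saucer centres.
- **Lids:** Both lids stopped at tool height 0.0897 m, against about 0.0898 m expected for a seated lid. The fits after release put them within about 1 mm of the cup axes, but those fits saw only half the outline.
- **Bystanders:** The last side and wrist views show both sets upright. The plain cup, plain lid and jar look unmoved, but I judged that by eye and did not measure it.
- **Checks that failed or disagreed:** One re-check of the blue cup's rim (w13g) locked onto the saucer's edge, so I discarded it and used the earlier rim fit and the saucer fit, which agreed. No other check disagreed.

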